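# Load the overlock's thread stand in order

### The arm

A 7-joint arm with a two-finger parallel gripper is mounted at the origin on the work surface. World frame = base frame: x ahead of the robot, y to its left, z up, the work surface at z = 0. Lengths are in m, angles in rad, forces in N, time in s.
With the tool pointing down it reaches from about 0.4 to 0.875 m from the base axis. Payload 6.5 kg.
Tool frame: the origin (TCP) lies at the centre of the arm's flange, where the gripper is bolted on; the fingertips stand 166 mm ahead of it and the grasp point (between the pads) lies 147 mm ahead of it (arm.tcp_to_tips is the distance from the TCP to the fingertips, in m); z points along the fingers, y is the direction in which the jaws open and shut (so a half turn about z gives the same grasp; the last joint's range is limited). The gripper opens to 88 mm and grips with 3 to 60 N. Pads are 18 mm wide; open, the fingers measure 123 mm over their backs; the gripper's body (75 mm by 187 mm) begins 45 mm behind the grasp point.
Start: joints at [1.202, 0.536, -0.004, 1.538, 0.003, 1.067, -0.071], TCP at [0.194, -0.62, 0.405] pointing down, gripper open.
Joint ranges: [-2.7, 2.7], [-0.37, 2.16], [-1.27, 1.26], [0.24, 2.4], [-1.31, 4.45], [0.19, 1.91], [-2.76, 2.76]. Speed limits (rad/s): [2.39, 2.39, 3.14, 3.14, 3.14, 3.14, 3.14].

### API

Orientations are given as a unit quaternion [x, y, z, w].
In Python, from bench import arm gives the robot as it stands.
- The arm moves only by the tool jog_arm, never from a script. Its argument "steps" is a list of rows, each a list of 7 numbers: the shift along the tool's x, y, z in m, then the turn, a rotation vector about the tool's x, y, z in degrees, then the closure, from -1 (fully open) to 1 (shut), so that 0 is half open. In form: [[tx, ty, tz, rx, ry, rz, claw], ...]. A call has 1 to 20 rows; each row shifts and turns the commanded pose from where the row before left it, along the tool's axes as they then stand; what a row does not reach is not made up. A row lasts 1/10 s, in which the tool goes at most 50 mm and 8.59 degrees, less where a joint would pass 70% of its speed; a pose out of reach is approached as far as the arm can. A call is refused whole if a number of a shift passes 0.05 or a number of a turn 8.59, either way. A call with a gripper value outside its range is refused whole. The fingers move at their own pace and stop on an object; "squeeze" is the grip in N (left out, the last holds). Time passes only in rows, so rows that do not move let the fingers close. It gives the time, the measured TCP pose, the force and the opening at its end, in the units of the state.
- arm.state(): the state, without advancing time (a new reading comes with each control period).
- arm.grab_frame(name): name is "scene" or "top" or "wrist"; returns a dict with "frame" (420x560x3 uint8, blue, green, red), "z_map" (420x560 float32, m along the optical axis (not along the pixel's ray), 0 where there is no reading), "fx", "fy", "cx", "cy" (pixels), "R" (3x3) and "t" (3): a world point X has camera coordinates R X + t. Camera axes: x right, y down, z forward; pixel columns grow to the right and rows downward; lengths in m; the calibration is good to about 2 mm. A picture is of the moment at which its call begins.
- arm.close_job(): hands the job in, once; it reports no verdict.
The state is a dict: "time": time; "joints": joint angles; "joint_vel": joint speeds; "tau": joint torques, N m; "eef_pos": TCP position; "eef_rot": TCP orientation; "contact_force": force on the tool from outside, world axes, zero at the start; "wrist_torque": the same for the moment, N m; "width": finger opening in m.
Only numpy, scipy, OpenCV 4.12 (cv2) and the standard library are available. Lean on these libraries where they do the work, as an engineer would, in place of code of your own. Each camera call takes 0.05 s, during which the arm holds its last target. There are 200 camera calls.

### The job

Move the four spools of thread from the wooden rack to the black thread stand of the overlock, one on each pin, standing flat on its felt seat. Keep them in the same left-to-right order in which they stand on the rack now, so that the machine is threaded correctly.

Things in the scene. Friction and masses are not known exactly. Their poses are not given: they have to be found in the camera images.
- cone_mid (a point): The cone: a spool wound with straw-coloured thread, its through bore over a peg of the wooden rack. It tapers from 56 mm across at the foot to 37 mm at the top and is 90 mm tall, with a bare card tip; the bore is 36 mm wide at the foot and 20 mm at the top. This point lies on the spool's axis, half-way up; z points up along the axis; its yaw means nothing.
- slim_mid (a point): The slim spool: a spool wound with straw-coloured thread, its through bore over a peg of the wooden rack. A plain cylinder 38 mm across and 85 mm tall, the narrowest of the four, on an ivory tube with a 24 mm bore. This point lies on the spool's axis, half-way up; z points up along the axis; its yaw means nothing.
- reel_mid (a point): The reel: a spool wound with straw-coloured thread, its through bore over a peg of the wooden rack. 62 mm tall, with an ivory flange 52 mm across and 6 mm thick at the top and at the bottom and 41 mm across the thread between them; 24 mm bore. This point lies on the spool's axis, half-way up; z points up along the axis; its yaw means nothing.
- squat_mid (a point): The squat spool: a spool wound with straw-coloured thread, its through bore over a peg of the wooden rack. A plain cylinder 59 mm across and only 48 mm tall, the lowest and widest of the four, on a card tube with a 29 mm bore. This point lies on the spool's axis, half-way up; z points up along the axis; its yaw means nothing.
- peg_cone: The peg of the wooden rack on which the cone stands at the start, seen down the spool's bore: a fixed light-wood dowel 8 mm across and 45 mm tall. Origin at its foot, on top of the rack's board; axes as the rack's.
- peg_slim: The peg of the wooden rack on which the slim spool stands at the start, seen down the spool's bore: a fixed light-wood dowel 8 mm across and 45 mm tall. Origin at its foot, on top of the rack's board; axes as the rack's.
- peg_reel: The peg of the wooden rack on which the reel stands at the start, seen down the spool's bore: a fixed light-wood dowel 8 mm across and 45 mm tall. Origin at its foot, on top of the rack's board; axes as the rack's.
- peg_squat: The peg of the wooden rack on which the squat spool stands at the start, seen down the spool's bore: a fixed light-wood dowel 8 mm across and 45 mm tall. Origin at its foot, on top of the rack's board; axes as the rack's.
- rack: The wooden rack, full at the start: a fixed board 90 (x) by 312 mm (y), its top 27 mm above the table, turned by up to 15 degrees. Origin under its middle, at table height; y runs along the row to the robot's left, x away from the robot. Its pegs stand at x = 0, y = +117, +39, -39 and -117 mm, a spool on each within 6 mm of centred; any spool may be in any place.
- stand: The overlock's thread stand, empty: a fixed black base 90 (x) by 312 mm (y), left or right of the rack, turned by up to 15 degrees. Origin under its middle, at table height; y runs along its row to the robot's left. Steel pins 6 mm across at x = 0, y = +117, +39, -39, -117 mm, tips 60 mm above the table, each in a grey felt seat whose top is at 15 mm. Mast socket 31 mm high at x = 45 to 75 mm.
There are look-alikes about, which are no part of the job. What is shaped like the part that bears cone_mid but pink, purple or red is not meant.

How it is judged:
At the end, for the whole second after the job is handed in: One spool over each pin of the thread stand, within 16 mm of it along and across the row, upright within 0.12 rad, within 6 mm of resting flat on its seat and slower than 30 mm/s; from left to right in the same order as their pegs on the rack (((y of peg_cone in the frame of rack between 0.101 and 0.133 m and y of cone_mid in the frame of stand between 0.101 and 0.133 m) or (y of peg_cone in the frame of rack between 0.023 and 0.055 m and y of cone_mid in the frame of stand between 0.023 and 0.055 m) or (y of peg_cone in the frame of rack between -0.055 and -0.023 m and y of cone_mid in the frame of stand between -0.055 and -0.023 m) or (y of peg_cone in the frame of rack between -0.133 and -0.101 m and y of cone_mid in the frame of stand between -0.133 and -0.101 m)) and x of cone_mid in the frame of stand between -0.016 and 0.016 m and z of cone_mid in the frame of stand between 0.054 and 0.066 m and angle between each of cone_mid, slim_mid, reel_mid, squat_mid's own z axis and vertical below 0.12 rad and linear speed of each of cone, slim, reel, squat below 0.03 m/s and ((y of peg_slim in the frame of rack between 0.101 and 0.133 m and y of slim_mid in the frame of stand between 0.101 and 0.133 m) or (y of peg_slim in the frame of rack between 0.023 and 0.055 m and y of slim_mid in the frame of stand between 0.023 and 0.055 m) or (y of peg_slim in the frame of rack between -0.055 and -0.023 m and y of slim_mid in the frame of stand between -0.055 and -0.023 m) or (y of peg_slim in the frame of rack between -0.133 and -0.101 m and y of slim_mid in the frame of stand between -0.133 and -0.101 m)) and x of slim_mid in the frame of stand between -0.016 and 0.016 m and z of slim_mid in the frame of stand between 0.0515 and 0.0635 m and ((y of peg_reel in the frame of rack between 0.101 and 0.133 m and y of reel_mid in the frame of stand between 0.101 and 0.133 m) or (y of peg_reel in the frame of rack between 0.023 and 0.055 m and y of reel_mid in the frame of stand between 0.023 and 0.055 m) or (y of peg_reel in the frame of rack between -0.055 and -0.023 m and y of reel_mid in the frame of stand between -0.055 and -0.023 m) or (y of peg_reel in the frame of rack between -0.133 and -0.101 m and y of reel_mid in the frame of stand between -0.133 and -0.101 m)) and x of reel_mid in the frame of stand between -0.016 and 0.016 m and z of reel_mid in the frame of stand between 0.04 and 0.052 m and ((y of peg_squat in the frame of rack between 0.101 and 0.133 m and y of squat_mid in the frame of stand between 0.101 and 0.133 m) or (y of peg_squat in the frame of rack between 0.023 and 0.055 m and y of squat_mid in the frame of stand between 0.023 and 0.055 m) or (y of peg_squat in the frame of rack between -0.055 and -0.023 m and y of squat_mid in the frame of stand between -0.055 and -0.023 m) or (y of peg_squat in the frame of rack between -0.133 and -0.101 m and y of squat_mid in the frame of stand between -0.133 and -0.101 m)) and x of squat_mid in the frame of stand between -0.016 and 0.016 m and z of squat_mid in the frame of stand between 0.033 and 0.045 m); the robot touches nothing.
It also fails if it takes over 104 s, if anything falls off the work surface, if the arm or the gripper's body presses on something with over 40 N, if the wrist force passes 120 N, or if a joint passes its speed limit or range.

## Working session

There is one attempt and no reset: what is moved stays moved. The work goes in short steps, Python scripts to look and compute and a tool call to move; the robot and the scene stay as the last step left them, time stands still between calls to the robot, and variables do not carry over. Pictures are saved under pics/ and viewed, about 12 in all and at most 16, crops included, and the job is handed in when it is done.

Besides the shell and the picture viewer there is one more tool, called in YAML: its name, and indented under it one key for each argument. jog_arm: Moves the arm, as the interface text tells. Its arguments: {"type":"object","properties":{"steps":{"type":"array"},"squeeze":{"type":"number"}},"required":["steps"]}

```bash
mkdir -p pics; ls; python3 - <<'E'
from bench import arm
import cv2,numpy as np
s=arm.state();print({k:np.round(v,3) for k,v in s.items()})
for n in("top","scene"):
    f=arm.grab_frame(n);cv2.imwrite(f"pics/{n}0.png",f["frame"]);np.savez(f"{n}0.npz",**f)
    print(n,f["fx"],f["cx"],f["cy"],np.round(f["R"],3).tolist(),np.round(f["t"],3))
E
```

```text
pics
{'time': np.float64(0.0), 'joints': array([ 1.202,  0.537, -0.004,  1.539,  0.003,  1.067, -0.071]), 'joint_vel': array([ 0.   , -0.001,  0.001, -0.001, -0.   , -0.001,  0.001]), 'tau': array([ 0.0000e+00, -5.7098e+01,  9.9100e-01, -2.5160e+01, -5.6000e-02,
        1.8000e-02,  0.0000e+00]), 'eef_pos': array([ 0.194, -0.62 ,  0.404]), 'eef_rot': array([ 0.989,  0.151, -0.   , -0.001]), 'contact_force': array([ 0.062,  0.312, -0.709]), 'wrist_torque': array([0.032, 0.03 , 0.001]), 'width': np.float64(0.088)}
top 382.4604617558022 285.49494082508113 211.22709676934772 [[0.019, -1.0, 0.007], [-0.997, -0.02, -0.077], [0.077, -0.005, -0.997]] [-0.025  0.516  0.76 ]
scene 393.22217720829565 283.473272234982 210.30081231217565 [[0.611, 0.791, 0.018], [0.491, -0.361, -0.793], [-0.621, 0.494, -0.609]] [-0.34  -0.208  1.324]
```

View pics/top0.png

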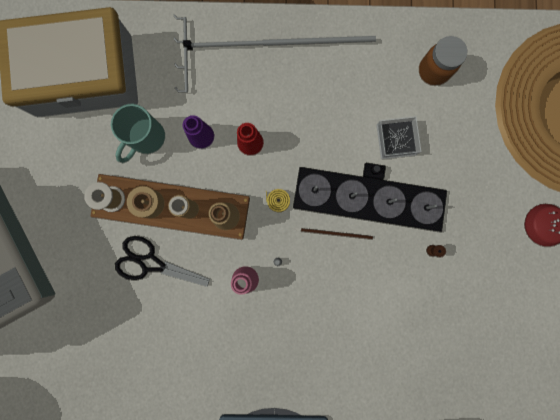

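View pics/scene0.png

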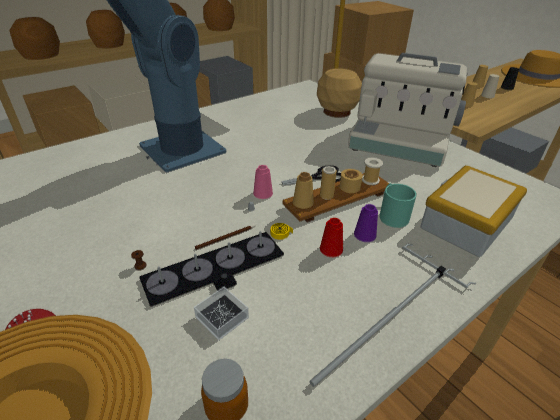

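The top view shows, from left to right on the rack, the reel (100,197), squat (143,201), slim (179,206) and cone (220,213). The empty stand has its seats at (315,189), (352,196), (390,202) and (427,208). The look-alikes are the purple cone (198,131), the red cone (249,138) and the pink cone (243,280), all off the rack. The one I want is the straw-coloured cone on the rack at (220,213).

```bash
cat > h.py <<'E'
import numpy as np,cv2
def cloud(f):
    v,u=np.mgrid[:420,:560]; z=f["z_map"]
    c=np.stack([(u-f["cx"])/f["fx"]*z,(v-f["cy"])/f["fy"]*z,z],-1)
    return (c-f["t"])@f["R"]
def ray(f,u,v,h):
    d=np.array([(u-f["cx"])/f["fx"],(v-f["cy"])/f["fy"],1])@f["R"]; o=-f["R"].T@f["t"]
    return o+d*(h-o[2])/d[2]
E
python3 - <<'E'
import numpy as np,cv2
from h import *
f=dict(np.load("top0.npz"));P=cloud(f);im=f["frame"];Z=P[...,2]
print("table z",np.median(Z[300:330,300:400]),"std",Z[300:330,300:400].std())
# spools: top-surface pixels
for n,(u,v),h in[("reel",(100,197),.062),("squat",(143,201),.048),("slim",(179,206),.085),("cone",(220,213),.09)]:
    r=P[v-26:v+27,u-22:u+23].reshape(-1,3)
    print(n,"zmax",np.percentile(r[:,2],99).round(4),end=" ")
    m=np.abs(r[:,2]-.027-h)<.006
    q=r[m]
    (cx,cy),rr=cv2.minEnclosingCircle(q[:,:2].astype(np.float32))
    print(m.sum(),"mean",q.mean(0).round(4),"circ",round(cx,4),round(cy,4),round(rr,4))
# stand
g=cv2.cvtColor(im,cv2.COLOR_BGR2GRAY)
roi=np.zeros_like(g);roi[165:232,290:450]=1
m=((g<45)&(roi>0)).astype(np.uint8)
pin=[]
for u,v in[(315,189),(352,196),(390,202),(427,208)]:
    s=((g>60)&(g<170)).astype(np.uint8);k=np.zeros_like(s);cv2.circle(k,(u,v),20,1,-1)
    n,l,st,c=cv2.connectedComponentsWithStats(s*k)
    i=1+st[1:,4].argmax(); cn,_=cv2.findContours((l==i).astype(np.uint8),0,2)
    (a,b),r=cv2.minEnclosingCircle(max(cn,key=cv2.contourArea))
    p=ray(f,*c[i],.015);q=ray(f,a,b,.015);print("seat",c[i].round(1),st[i,4],p.round(4),q.round(4),round(r,1),Z[v-4:v+5,u-12:u-6].mean().round(4));pin.append(p)
pin=np.array(pin);d=pin[0]-pin[3];print("gaps",np.linalg.norm(np.diff(pin,axis=0),axis=1),"yaw",np.degrees(np.arctan2(-d[0],d[1])),pin.mean(0))
a=cv2.resize(im[165:250,80:260],None,fx=4,fy=4,interpolation=2);b=cv2.resize(im[155:240,280:460],None,fx=4,fy=4,interpolation=2)
cv2.imwrite("pics/c.png",cv2.resize(np.vstack([a,b]),(636,600)))
E
```

```text
table z 0.0005026845905880484 std 0.04362097162201433
reel zmax 0.0917 510 mean [0.5326 0.3337 0.0891] circ 0.5335 0.3343 0.0265
squat zmax 0.0768 609 mean [0.525  0.2577 0.0729] circ 0.5254 0.258 0.0298
slim zmax 0.1136 220 mean [0.5153 0.1781 0.1107] circ 0.5158 0.1787 0.0194
cone zmax 0.1183 89 mean [0.5028 0.104  0.1168] circ 0.5033 0.1048 0.0135
seat [313.9 189.8] 720 [ 0.5619 -0.0731  0.015 ] [ 0.5621 -0.0739  0.015 ] 15.8 0.0156
seat [351.3 195.7] 730 [ 0.5512 -0.1505  0.015 ] [ 0.5514 -0.151   0.015 ] 15.8 0.0154
seat [388.9 201.7] 732 [ 0.5403 -0.2279  0.015 ] [ 0.5406 -0.2286  0.015 ] 15.8 0.0152
seat [426.3 207.6] 744 [ 0.5297 -0.3052  0.015 ] [ 0.5298 -0.3056  0.015 ] 16.0 0.0155
gaps [0.07807904 0.07821715 0.07802254] yaw -7.889784810063744 [ 0.54577848 -0.1892029   0.015     ]
```

View pics/c.png

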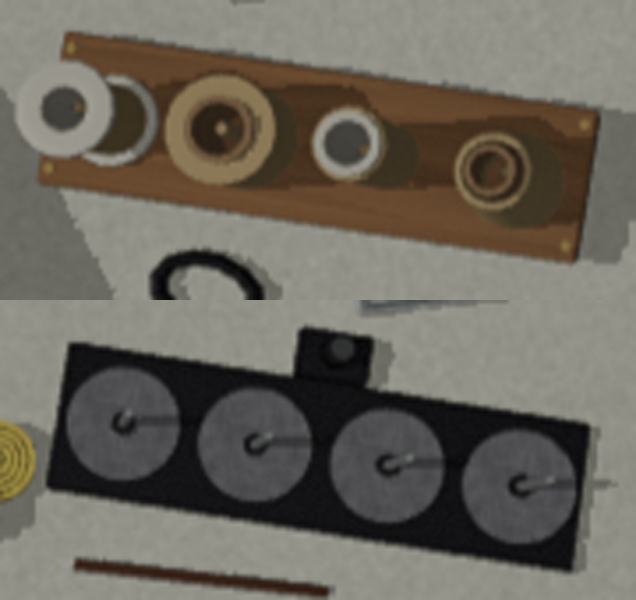

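The crop confirms the choice. The rack holds reel, squat, slim and cone from left to right, with the reel's flange rim at the far left. The stand pins sit at the seat centres, and the socket is centred behind the row. Next I check for obstacles around the gripper and work out the displacements in the row frame.

```bash
cat >> h.py <<'E'
from scipy.spatial.transform import Rotation as Rn
SP=dict(reel=(.533,.334),squat=(.5252,.2578),slim=(.5156,.1784),cone=(.503,.1044))
PIN=dict(reel=(.562,-.0735),squat=(.5513,-.1508),slim=(.5405,-.2282),cone=(.5298,-.3054))
def rep(arm,tgt=None):
    s=arm.state();R=Rn.from_quat(s["eef_rot"]).as_matrix();p=s["eef_pos"]
    g=p+R@[0,0,.147]
    print("t",round(s["time"],2),"grasp pt",g.round(4),"jaw yaw",np.degrees(np.arctan2(R[1,1],R[0,1])).round(2),"z",R[:,2].round(3),"w",round(s["width"],4),"F",np.round(s["contact_force"],1))
    for n,T in(("rack",SP),("pin",PIN)):
        for k,v in T.items(): print(n,k,(R.T@(np.r_[v,g[2]]-g)).round(4)[:2])
E
python3 - <<'E'
from h import *
from bench import arm
f=dict(np.load("top0.npz"));P=cloud(f).reshape(-1,3)
a=np.radians(-7.5);ex=np.array([np.cos(a),np.sin(a)]);ey=np.array([-ex[1],ex[0]])
for n,T in(("rack",SP),("stand",PIN)):
  for k,c in T.items():
    d=P[:,:2]-c;x=d@ex;y=d@ey
    m=(abs(x)<.11)&(abs(x)>.04)&(abs(y)<.05)&(P[:,2]>.045)
    print(n,k,m.sum(),"x",(x[m].min().round(3),x[m].max().round(3),"zmax",P[m,2].max().round(3)) if m.any() else "")
rep(arm)
E
```

```text
rack reel 204 x (np.float64(0.074), np.float64(0.11), 'zmax', np.float64(0.088))
rack squat 109 x (np.float64(0.103), np.float64(0.11), 'zmax', np.float64(0.089))
rack slim 0 x 
rack cone 31 x (np.float64(-0.11), np.float64(-0.101), 'zmax', np.float64(0.084))
stand reel 0 x 
stand squat 0 x 
stand slim 0 x 
stand cone 0 x 
t 0.1 grasp pt [ 0.1937 -0.6199  0.2569] jaw yaw -72.65 z [-0.001  0.001 -1.   ] w 0.088 F [ 0.5 -0.1 -0.6]
rack reel [ 0.6084 -0.8093]
rack squat [ 0.5782 -0.7389]
rack slim [ 0.5454 -0.666 ]
rack cone [ 0.5113 -0.5991]
pin reel [ 0.5145 -0.4117]
pin squat [ 0.4813 -0.3411]
pin slim [ 0.4479 -0.2705]
pin cone [ 0.4146 -0.2   ]
```

jog_arm:
  steps:
    - [0,0,0,0,0,-8.14,-1]
    - [0,0,0,0,0,-8.14,-1]
    - [0,0,0,0,0,-8.14,-1]
    - [0,0,0,0,0,-8.14,-1]
    - [0,0,0,0,0,-8.14,-1]
    - [0,0,0,0,0,-8.14,-1]
    - [0,0,0,0,0,-8.14,-1]
    - [0,0,0,0,0,-8.14,-1]
    - [0,0,0,0,0,0,-1]
    - [0,0.04,0,0,0,0,-1]
    - [0,0.04,0,0,0,0,-1]
    - [0,0.04,0,0,0,0,-1]
    - [0,0.04,0,0,0,0,-1]
    - [0,0.04,0,0,0,0,-1]
    - [0,0.01,0,0,0,0,-1]
    - [0,0,0,0,0,0,-1]

```text
time: 1.7
eef_pos: [0.4042, -0.6469, 0.4037]
eef_rot: [0.752, 0.659, 0.001, -0.0]
contact_force: [0.1, -0.1, 0.5]
width: 0.0882
```

jog_arm:
  steps:
    - [0.03,0,0,0,0,0,-1]
    - [0.04,0,0,0,0,0,-1]
    - [0.04,0,0,0,0,0,-1]
    - [0.04,0,0,0,0,0,-1]
    - [0.04,0,0,0,0,0,-1]
    - [0.04,0,0,0,0,0,-1]
    - [0.04,0,0,0,0,0,-1]
    - [0.04,0,0,0,0,0,-1]
    - [0.04,0,0,0,0,0,-1]
    - [0.04,0,0,0,0,0,-1]
    - [0.04,0,0,0,0,0,-1]
    - [0.04,0,0,0,0,0,-1]
    - [0.04,0,0,0,0,0,-1]
    - [0.04,0,0,0,0,0,-1]
    - [0.04,0,0,0,0,0,-1]
    - [0.04,0,0,0,0,0,-1]
    - [0.04,0,0,0,0,0,-1]
    - [0.04,0,0,0,0,0,-1]
    - [0.03,0,0,0,0,0,-1]
    - [0,0,0,0,0,0,-1]

```text
time: 3.7
eef_pos: [0.4983, 0.0883, 0.4051]
eef_rot: [0.751, 0.66, 0.001, -0.0]
contact_force: [0.4, 0.9, 0.9]
width: 0.088
```

```bash
python3 - <<'E'
from h import *
from bench import arm
rep(arm)
f=arm.grab_frame("wrist");cv2.imwrite("pics/w1.png",f["frame"])
E
```

```text
t 3.7 grasp pt [0.4985 0.0884 0.2581] jaw yaw -7.41 z [ 0.001  0.001 -1.   ] w 0.088 F [0.4 0.9 0.9]
rack reel [0.248  0.0026]
rack squat [0.1714 0.0047]
rack slim [0.0914 0.0054]
rack cone [0.0164 0.0024]
pin reel [-0.1524  0.0839]
pin squat [-0.2304  0.0832]
pin slim [-0.3086  0.0825]
pin cone [-0.3865  0.0818]
```

View pics/w1.png

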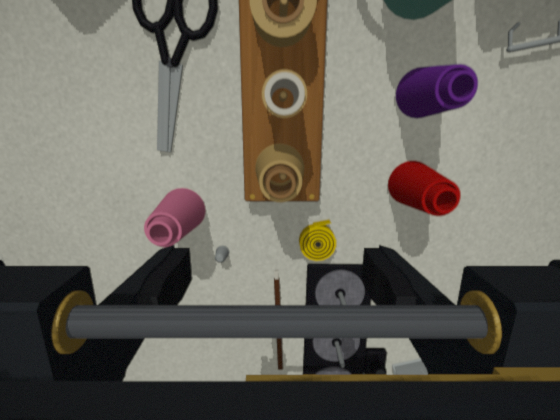

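The wrist view looks along the row, with up in the image being left along the row. It shows the cone top at (281,180), slim at (285,93) and squat at (283,5). The gripper body lies across the row, as wanted. Now I go down to the cone.

jog_arm:
  squeeze: 25
  steps:
    - [0.016,0.0025,0,0,0,0,-1]
    - [0,0,0.04,0,0,0,-1]
    - [0,0,0.04,0,0,0,-1]
    - [0,0,0.04,0,0,0,-1]
    - [0,0,0.03,0,0,0,-1]
    - [0,0,0.02,0,0,0,-1]
    - [0,0,0.006,0,0,0,-1]
    - [0,0,0,0,0,0,-1]
    - [0,0,0,0,0,0,-1]

```text
time: 4.65
eef_pos: [0.504, 0.1003, 0.2298]
eef_rot: [0.753, 0.658, 0.0, 0.001]
contact_force: [-0.2, 0.5, 1.1]
width: 0.0883
```

```bash
python3 - <<'E'
from h import *
from bench import arm
rep(arm)
f=arm.grab_frame("scene");cv2.imwrite("pics/s1.png",cv2.resize(f["frame"][100:270,200:430],None,fx=3,fy=3))
E
```

```text
t 4.65 grasp pt [0.5043 0.1002 0.0828] jaw yaw -7.64 z [ 0.002 -0.    -1.   ] w 0.0883 F [-0.2  0.5  1.1]
rack reel [ 0.2355 -0.0026]
rack squat [ 0.1589 -0.0002]
rack slim [0.079  0.0008]
rack cone [ 0.004  -0.0018]
pin reel [-0.1645  0.0803]
pin squat [-0.2426  0.08  ]
pin slim [-0.3207  0.0795]
pin cone [-0.3986  0.0792]
```

View pics/s1.png

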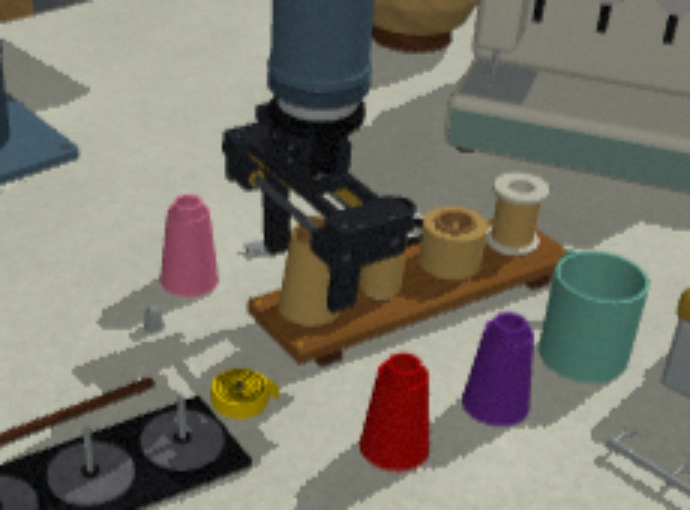

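The gripper straddles the cone, with the fingers on either side and clear of the neighbouring spools. I close and lift.

jog_arm:
  squeeze: 25
  steps:
    - [0.004,-0.001,0,0,0,0,-1]
    - [0,0,0,0,0,0,1]
    - [0,0,0,0,0,0,1]
    - [0,0,0,0,0,0,1]
    - [0,0,0,0,0,0,1]
    - [0,0,0,0,0,0,1]
    - [0,0,0,0,0,0,1]
    - [0,0,0,0,0,0,1]

```text
time: 5.5
eef_pos: [0.5031, 0.1053, 0.2287]
eef_rot: [0.752, 0.659, -0.0, 0.0]
contact_force: [0.7, -0.0, -0.6]
width: 0.0459
```

jog_arm:
  steps:
    - [0,0,-0.01,0,0,0,1]
    - [0,0,-0.02,0,0,0,1]
    - [0,0,-0.03,0,0,0,1]
    - [0,0,-0.03,0,0,0,1]
    - [0,0,-0.03,0,0,0,1]
    - [0,0,0,0,0,0,1]
    - [0,0,0,0,0,0,1]

```text
time: 6.2
eef_pos: [0.503, 0.1052, 0.3491]
eef_rot: [0.752, 0.659, 0.0, 0.0]
contact_force: [1.1, 0.2, -1.4]
width: 0.0461
```

```bash
cat >> h.py <<'E'
def held(arm,k,n):
    "where the held spool is: straw/ivory depth points just under the fingers"
    rep(arm)
    f=arm.grab_frame("scene");cv2.imwrite(f"pics/{n}.png",cv2.resize(f["frame"][60:310,120:430],None,fx=2,fy=2))
E
python3 - <<'E'
from h import *
from bench import arm
held(arm,0,"s2")
E
```

```text
t 6.2 grasp pt [0.5031 0.1051 0.2021] jaw yaw -7.54 z [ 0.001 -0.    -1.   ] w 0.0461 F [ 1.1  0.2 -1.4]
rack reel [ 0.2308 -0.0004]
rack squat [0.1543 0.0019]
rack slim [0.0743 0.0028]
rack cone [-0.0007  0.    ]
pin reel [-0.1693  0.0818]
pin squat [-0.2474  0.0814]
pin slim [-0.3255  0.0808]
pin cone [-0.4035  0.0804]
```

View pics/s2.png

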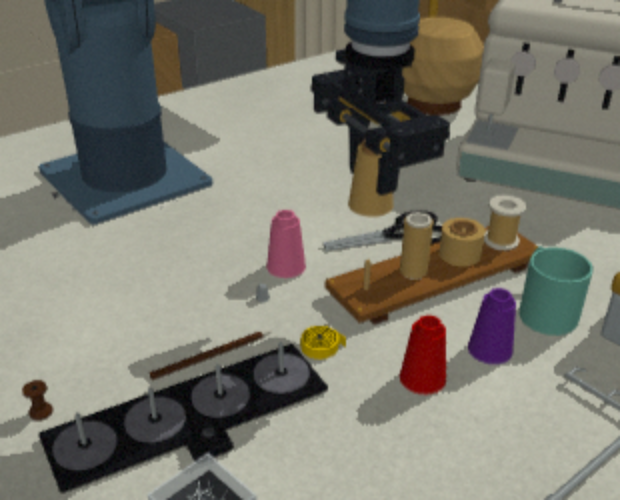

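The cone is held upright and clear of its peg, with the opening at 46 mm as expected. I carry it to the right-hand pin.

jog_arm:
  steps:
    - [-0.03,0.008,0,0,0,0,1]
    - [-0.04,0.008,0,0,0,0,1]
    - [-0.04,0.008,0,0,0,0,1]
    - [-0.04,0.008,0,0,0,0,1]
    - [-0.04,0.008,0,0,0,0,1]
    - [-0.04,0.008,0,0,0,0,1]
    - [-0.04,0.008,0,0,0,0,1]
    - [-0.04,0.008,0,0,0,0,1]
    - [-0.04,0.008,0,0,0,0,1]
    - [-0.04,0.008,0,0,0,0,1]
    - [-0.0135,0.0005,0,0,0,0,1]
    - [0,0,0,0,0,0,1]
    - [0,0,0,0,0,0,1]
    - [0,0,0,0,0,0,1]

```text
time: 7.65
eef_pos: [0.5304, -0.3027, 0.3483]
eef_rot: [0.751, 0.66, 0.0, -0.001]
contact_force: [0.0, 1.1, -0.9]
width: 0.0462
```

```bash
python3 - <<'E'
from h import *
from bench import arm
rep(arm)
E
```

```text
t 7.65 grasp pt [ 0.5304 -0.3025  0.2013] jaw yaw -7.34 z [-0.001  0.002 -1.   ] w 0.0462 F [ 0.   1.1 -0.9]
rack reel [ 0.6316 -0.0787]
rack squat [ 0.5551 -0.0767]
rack slim [ 0.4751 -0.0761]
rack cone [ 0.4001 -0.0791]
pin reel [0.2312 0.0021]
pin squat [0.1531 0.0014]
pin slim [0.075  0.0006]
pin cone [-0.0029 -0.0002]
```

jog_arm:
  steps:
    - [-0.003,0,0.03,0,0,0,1]
    - [0,0,0.03,0,0,0,1]
    - [0,0,0.02,0,0,0,1]
    - [0,0,0.02,0,0,0,1]
    - [0,0,0.02,0,0,0,1]
    - [0,0,0.01,0,0,0,1]
    - [0,0,0,0,0,0,1]
    - [0,0,0,0,0,0,1]

```text
time: 8.45
eef_pos: [0.5301, -0.3077, 0.2194]
eef_rot: [0.752, 0.66, 0.0, 0.0]
contact_force: [-0.4, 0.1, -1.6]
width: 0.0458
```

```bash
python3 - <<'E'
from h import *
from bench import arm
held(arm,0,"s3")
E
```

```text
t 8.45 grasp pt [ 0.5302 -0.3077  0.0724] jaw yaw -7.47 z [ 0.001 -0.    -1.   ] w 0.0458 F [-0.4  0.1 -1.6]
rack reel [ 0.6366 -0.0807]
rack squat [ 0.56   -0.0785]
rack slim [ 0.4801 -0.0777]
rack cone [ 0.4051 -0.0806]
pin reel [0.2363 0.0011]
pin squat [0.1583 0.0005]
pin slim [ 0.0802 -0.0001]
pin cone [ 0.0022 -0.0007]
```

View pics/s3.png

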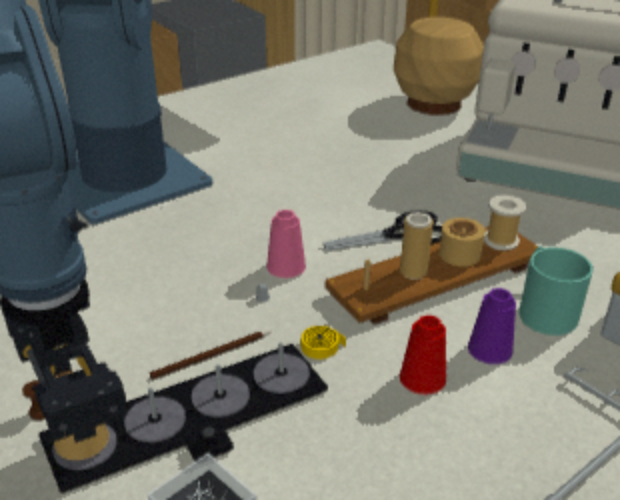

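The cone's foot is over the last seat and its pin, about 2 mm above the felt. I lower it, release it and go for the slim spool.

jog_arm:
  steps:
    - [0,0,0.002,0,0,0,1]
    - [0,0,0,0,0,0,1]
    - [0,0,0,0,0,0,-0.6]
    - [0,0,0,0,0,0,-0.6]
    - [0,0,0,0,0,0,-0.6]
    - [0,0,0,0,0,0,-0.6]
    - [0,0,0,0,0,0,-0.6]
    - [0,0,-0.02,0,0,0,-0.6]
    - [0,0,-0.03,0,0,0,-0.6]
    - [0,0,-0.04,0,0,0,-0.6]
    - [0,0,-0.04,0,0,0,-0.6]
    - [0,0,0,0,0,0,-0.6]

```text
time: 9.7
eef_pos: [0.5316, -0.3088, 0.3525]
eef_rot: [0.752, 0.659, 0.002, 0.005]
contact_force: [0.2, -0.3, 0.4]
width: 0.0706
```

jog_arm:
  steps:
    - [0.03,-0.006,0,0,0,0,-0.6]
    - [0.04,-0.006,0,0,0,0,-0.6]
    - [0.04,-0.006,0,0,0,0,-0.6]
    - [0.04,-0.006,0,0,0,0,-0.6]
    - [0.04,-0.006,0,0,0,0,-0.6]
    - [0.04,-0.006,0,0,0,0,-0.6]
    - [0.04,-0.006,0,0,0,0,-0.6]
    - [0.04,-0.006,0,0,0,0,-0.6]
    - [0.04,-0.006,0,0,0,0,-0.6]
    - [0.04,-0.006,0,0,0,0,-0.6]
    - [0.04,-0.006,0,0,0,0,-0.6]
    - [0.03,-0.006,0,0,0,0,-0.6]
    - [0.02,-0.005,0,0,0,0,-0.6]
    - [0,0,0,0,0,0,-0.6]
    - [0,0,0,0,0,0,-0.6]
    - [0,0,0,0,0,0,-0.6]

```text
time: 11.3
eef_pos: [0.5165, 0.176, 0.3463]
eef_rot: [0.753, 0.658, -0.001, 0.0]
contact_force: [-0.2, -0.8, -0.5]
width: 0.0704
```

```bash
cat >> h.py <<'E'
def tops(arm,items):
    "top-surface centres in the top camera; items name->(xy guess, top z)"
    f=arm.grab_frame("top");P=cloud(f).reshape(-1,3)
    for k,(c,h) in items.items():
        m=(np.hypot(*(P[:,:2]-c).T)<.035)
        t=m&(abs(P[:,2]-h)<.006)
        if t.sum()<9: print(k,"few",P[m,2].max());continue
        (a,b),r=cv2.minEnclosingCircle(P[t,:2].astype(np.float32));print(k,"top centre",round(a,4),round(b,4),"r",round(r,4),"zmed",np.median(P[t,2]).round(4))
E
python3 - <<'E'
from h import *
from bench import arm
rep(arm)
tops(arm,dict(cone=(PIN["cone"],.105)))
E
```

```text
t 11.3 grasp pt [0.5164 0.1758 0.1993] jaw yaw -7.65 z [-0.    -0.001 -1.   ] w 0.0704 F [-0.2 -0.8 -0.5]
rack reel [ 0.159  -0.0046]
rack squat [ 0.0825 -0.0022]
rack slim [ 0.0025 -0.0012]
rack cone [-0.0725 -0.0038]
pin reel [-0.241   0.0784]
pin squat [-0.319   0.0781]
pin slim [-0.3972  0.0777]
pin cone [-0.4751  0.0773]
cone top centre 0.5305 -0.3059 r 0.0157 zmed 0.1047
```

The cone now stands on its pin, with its top at 0.105 and within 1 mm of the pin. I grasp the slim spool next.

jog_arm:
  squeeze: 25
  steps:
    - [0.0025,-0.001,0.03,0,0,0,-0.6]
    - [0,0,0.03,0,0,0,-0.6]
    - [0,0,0.03,0,0,0,-0.6]
    - [0,0,0.02,0,0,0,-0.6]
    - [0,0,0.012,0,0,0,-0.6]
    - [0,0,0,0,0,0,-0.6]
    - [0,0,0,0,0,0,1]
    - [0,0,0,0,0,0,1]
    - [0,0,0,0,0,0,1]
    - [0,0,0,0,0,0,1]
    - [0,0,0,0,0,0,1]
    - [0,0,0,0,0,0,1]
    - [0,0,-0.01,0,0,0,1]
    - [0,0,-0.02,0,0,0,1]
    - [0,0,-0.03,0,0,0,1]
    - [0,0,-0.03,0,0,0,1]
    - [0,0,-0.03,0,0,0,1]
    - [0,0,0,0,0,0,1]

```text
time: 13.15
eef_pos: [0.5165, 0.1812, 0.3488]
eef_rot: [0.752, 0.659, 0.003, 0.001]
contact_force: [0.7, 0.5, -0.5]
width: 0.0367
```

jog_arm:
  steps:
    - [-0.03,0.008,0,0,0,0,1]
    - [-0.04,0.008,0,0,0,0,1]
    - [-0.04,0.008,0,0,0,0,1]
    - [-0.04,0.008,0,0,0,0,1]
    - [-0.04,0.008,0,0,0,0,1]
    - [-0.04,0.008,0,0,0,0,1]
    - [-0.04,0.008,0,0,0,0,1]
    - [-0.04,0.008,0,0,0,0,1]
    - [-0.04,0.008,0,0,0,0,1]
    - [-0.04,0.007,0,0,0,0,1]
    - [-0.01,0,0,0,0,0,1]
    - [0,0,0,0,0,0,1]
    - [0,0,0,0,0,0,1]
    - [0,0,0,0,0,0,1]

```text
time: 14.55
eef_pos: [0.5417, -0.2243, 0.3446]
eef_rot: [0.751, 0.66, 0.0, -0.001]
contact_force: [-1.0, 0.3, -1.0]
width: 0.0362
```

```bash
python3 - <<'E'
from h import *
from bench import arm
held(arm,0,"s4")
E
```

```text
t 14.55 grasp pt [ 0.5416 -0.2241  0.1976] jaw yaw -7.35 z [-0.     0.001 -1.   ] w 0.0362 F [-1.   0.3 -1. ]
rack reel [ 0.5524 -0.08  ]
rack squat [ 0.4758 -0.0779]
rack slim [ 0.3958 -0.0773]
rack cone [ 0.3208 -0.0803]
pin reel [0.1519 0.0009]
pin squat [0.0739 0.0002]
pin slim [-0.0042 -0.0006]
pin cone [-0.0822 -0.0013]
```

View pics/s4.png

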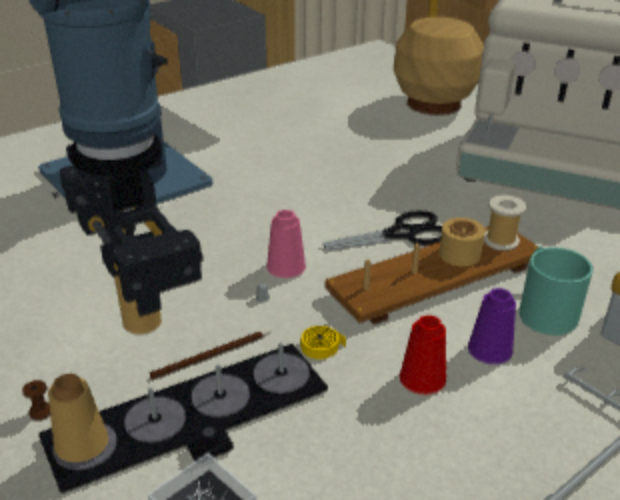

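The slim spool is held over its pin. Its opening reads 36 mm against 38 mm nominal, so I check where it sits in the jaws before lowering.

```bash
cat >> h.py <<'E'
from scipy.optimize import least_squares
def axis(arm,z0,z1,r,c,cam="scene"):
    P=cloud(arm.grab_frame(cam)).reshape(-1,3)
    m=(np.hypot(*(P[:,:2]-c).T)<r+.015)&(P[:,2]>z0)&(P[:,2]<z1);q=P[m]
    s=least_squares(lambda a:np.hypot(*(q[:,:2]-a).T)-r,c,loss="soft_l1",f_scale=.002)
    print("axis",s.x.round(4),"n",m.sum(),"rms",np.sqrt((s.fun**2).mean()).round(4),"lowest",P[(np.hypot(*(P[:,:2]-c).T)<r+.01)&(P[:,2]>.11),2].min().round(4))
E
python3 - <<'E'
from h import *
from bench import arm
axis(arm,.150,.172,.019,(.5416,-.2241))
E
```

```text
axis [ 0.5406 -0.2263] n 159 rms 0.0009 lowest 0.1463
```

The spool is centred, with its axis 2 mm from the pin and its foot at 0.147. I lower and release it.

jog_arm:
  steps:
    - [-0.003,0,0.03,0,0,0,1]
    - [0,0,0.03,0,0,0,1]
    - [0,0,0.03,0,0,0,1]
    - [0,0,0.02,0,0,0,1]
    - [0,0,0.015,0,0,0,1]
    - [0,0,0.005,0,0,0,1]
    - [0,0,0,0,0,0,1]
    - [0,0,0,0,0,0,1]
    - [0,0,0,0,0,0,-0.6]
    - [0,0,0,0,0,0,-0.6]
    - [0,0,0,0,0,0,-0.6]
    - [0,0,0,0,0,0,-0.6]
    - [0,0,0,0,0,0,-0.6]
    - [0,0,-0.02,0,0,0,-0.6]
    - [0,0,-0.03,0,0,0,-0.6]
    - [0,0,-0.04,0,0,0,-0.6]
    - [0,0,-0.04,0,0,0,-0.6]
    - [0,0,0,0,0,0,-0.6]

```text
time: 16.45
eef_pos: [0.543, -0.2299, 0.3502]
eef_rot: [0.752, 0.659, 0.002, 0.004]
contact_force: [0.3, 0.3, 0.0]
width: 0.0706
```

jog_arm:
  steps:
    - [0.03,-0.006,0,0,0,0,-0.7]
    - [0.04,-0.006,0,0,0,0,-0.7]
    - [0.04,-0.006,0,0,0,0,-0.7]
    - [0.04,-0.006,0,0,0,0,-0.7]
    - [0.04,-0.006,0,0,0,0,-0.7]
    - [0.04,-0.006,0,0,0,0,-0.7]
    - [0.04,-0.006,0,0,0,0,-0.7]
    - [0.04,-0.006,0,0,0,0,-0.7]
    - [0.04,-0.006,0,0,0,0,-0.7]
    - [0.04,-0.006,0,0,0,0,-0.7]
    - [0.04,-0.006,0,0,0,0,-0.7]
    - [0.03,-0.006,0,0,0,0,-0.7]
    - [0.019,-0.006,0,0,0,0,-0.7]
    - [0,0,0,0,0,0,-0.7]
    - [0,0,0,0,0,0,-0.7]
    - [0,0,0,0,0,0,-0.7]

```text
time: 18.05
eef_pos: [0.5269, 0.2537, 0.3442]
eef_rot: [0.753, 0.658, -0.001, 0.0]
contact_force: [0.2, 0.2, -0.3]
width: 0.0751
```

```bash
python3 - <<'E'
from h import *
from bench import arm
rep(arm)
tops(arm,dict(cone=(PIN["cone"],.105),slim=(PIN["slim"],.1)))
E
```

```text
t 18.05 grasp pt [0.5269 0.2535 0.1972] jaw yaw -7.65 z [-0.    -0.002 -1.   ] w 0.0751 F [ 0.2  0.2 -0.3]
rack reel [ 0.0806 -0.0046]
rack squat [ 0.0041 -0.0022]
rack slim [-0.0759 -0.0012]
rack cone [-0.1509 -0.0038]
pin reel [-0.3194  0.0784]
pin squat [-0.3974  0.078 ]
pin slim [-0.4756  0.0776]
pin cone [-0.5535  0.0773]
cone top centre 0.529 -0.3094 r 0.0153 zmed 0.1044
slim top centre 0.5399 -0.2311 r 0.0193 zmed 0.0991
```

Slim is seated. Now the squat spool, with the grasp 32 mm above its foot.

jog_arm:
  squeeze: 25
  steps:
    - [0.003,-0.002,0.03,0,0,0,-0.7]
    - [0,0,0.03,0,0,0,-0.7]
    - [0,0,0.03,0,0,0,-0.7]
    - [0,0,0.03,0,0,0,-0.7]
    - [0,0,0.018,0,0,0,-0.7]
    - [0,0,0,0,0,0,-0.7]
    - [0,0,0,0,0,0,1]
    - [0,0,0,0,0,0,1]
    - [0,0,0,0,0,0,1]
    - [0,0,0,0,0,0,1]
    - [0,0,0,0,0,0,1]
    - [0,0,0,0,0,0,1]
    - [0,0,-0.01,0,0,0,1]
    - [0,0,-0.02,0,0,0,1]
    - [0,0,-0.03,0,0,0,1]
    - [0,0,-0.03,0,0,0,1]
    - [0,0,-0.03,0,0,0,1]
    - [0,0,0,0,0,0,1]

```text
time: 19.9
eef_pos: [0.5258, 0.2599, 0.3311]
eef_rot: [0.752, 0.659, 0.003, 0.001]
contact_force: [0.2, 0.4, -1.7]
width: 0.0586
```

jog_arm:
  steps:
    - [-0.03,0.008,0,0,0,0,1]
    - [-0.04,0.008,0,0,0,0,1]
    - [-0.04,0.008,0,0,0,0,1]
    - [-0.04,0.008,0,0,0,0,1]
    - [-0.04,0.008,0,0,0,0,1]
    - [-0.04,0.008,0,0,0,0,1]
    - [-0.04,0.008,0,0,0,0,1]
    - [-0.04,0.008,0,0,0,0,1]
    - [-0.04,0.008,0,0,0,0,1]
    - [-0.04,0.007,0,0,0,0,1]
    - [-0.012,0.001,0,0,0,0,1]
    - [0,0,0,0,0,0,1]
    - [0,0,0,0,0,0,1]
    - [0,0,0,0,0,0,1]

```text
time: 21.3
eef_pos: [0.5516, -0.1479, 0.3266]
eef_rot: [0.751, 0.66, 0.0, -0.001]
contact_force: [0.5, -0.2, -1.9]
width: 0.0586
```

```bash
python3 - <<'E'
from h import *
from bench import arm
held(arm,0,"s5")
axis(arm,.150,.16,.0295,PIN["squat"])
E
```

```text
t 21.3 grasp pt [ 0.5516 -0.1477  0.1796] jaw yaw -7.35 z [-0.     0.001 -1.   ] w 0.0586 F [ 0.5 -0.2 -1.9]
rack reel [ 0.4753 -0.08  ]
rack squat [ 0.3988 -0.078 ]
rack slim [ 0.3188 -0.0774]
rack cone [ 0.2438 -0.0804]
pin reel [0.0749 0.0009]
pin squat [-0.0031  0.0001]
pin slim [-0.0813 -0.0007]
pin cone [-0.1592 -0.0014]
axis [ 0.5505 -0.1489] n 65 rms 0.001 lowest 0.1465
```

View pics/s5.png

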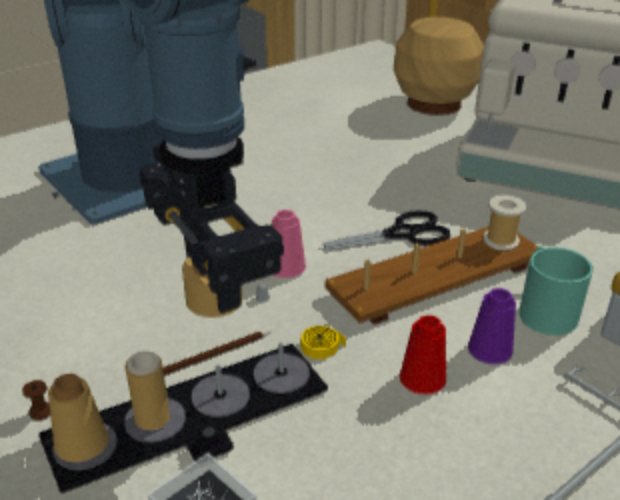

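Squat is held upright and centred, with its foot at 0.1465 and its axis within 2 mm of the pin. I lower it and open only slightly because of the mast socket.

jog_arm:
  steps:
    - [-0.002,0,0.03,0,0,0,1]
    - [0,0,0.03,0,0,0,1]
    - [0,0,0.03,0,0,0,1]
    - [0,0,0.02,0,0,0,1]
    - [0,0,0.015,0,0,0,1]
    - [0,0,0.005,0,0,0,1]
    - [0,0,0,0,0,0,1]
    - [0,0,0,0,0,0,1]
    - [0,0,0,0,0,0,-0.6]
    - [0,0,0,0,0,0,-0.6]
    - [0,0,0,0,0,0,-0.6]
    - [0,0,0,0,0,0,-0.6]
    - [0,0,-0.02,0,0,0,-0.6]
    - [0,0,-0.03,0,0,0,-0.6]
    - [0,0,-0.04,0,0,0,-0.6]
    - [0,0,-0.04,0,0,0,-0.6]
    - [0,0,0,0,0,0,-0.6]

```text
time: 23.1
eef_pos: [0.5533, -0.1523, 0.332]
eef_rot: [0.752, 0.659, 0.003, 0.004]
contact_force: [0.7, 0.1, -0.5]
width: 0.0705
```

jog_arm:
  steps:
    - [0.03,-0.006,0,0,0,0,-0.7]
    - [0.04,-0.006,0,0,0,0,-0.7]
    - [0.04,-0.006,0,0,0,0,-0.7]
    - [0.04,-0.006,0,0,0,0,-0.7]
    - [0.04,-0.006,0,0,0,0,-0.7]
    - [0.04,-0.006,0,0,0,0,-0.7]
    - [0.04,-0.006,0,0,0,0,-0.7]
    - [0.04,-0.006,0,0,0,0,-0.7]
    - [0.04,-0.006,0,0,0,0,-0.7]
    - [0.04,-0.006,0,0,0,0,-0.7]
    - [0.04,-0.006,0,0,0,0,-0.7]
    - [0.03,-0.006,0,0,0,0,-0.7]
    - [0.019,-0.008,0,0,0,0,-0.7]
    - [0,0,0,0,0,0,-0.7]
    - [0,0,0,0,0,0,-0.7]
    - [0,0,0,0,0,0,-0.7]

```text
time: 24.7
eef_pos: [0.5354, 0.3312, 0.3262]
eef_rot: [0.753, 0.658, -0.001, 0.001]
contact_force: [0.2, -0.6, 1.1]
width: 0.0751
```

```bash
python3 - <<'E'
from h import *
from bench import arm
rep(arm)
tops(arm,dict(cone=(PIN["cone"],.105),slim=(PIN["slim"],.1),squat=(PIN["squat"],.063)))
E
```

```text
t 24.7 grasp pt [0.5354 0.331  0.1792] jaw yaw -7.65 z [-0.    -0.002 -1.   ] w 0.0751 F [ 0.2 -0.6  1.1]
rack reel [ 0.0027 -0.0028]
rack squat [-0.0739 -0.0004]
rack slim [-0.1538  0.0007]
rack cone [-0.2288 -0.0019]
pin reel [-0.3973  0.0802]
pin squat [-0.4753  0.0799]
pin slim [-0.5535  0.0795]
pin cone [-0.6314  0.0792]
cone top centre 0.5282 -0.308 r 0.0137 zmed 0.1047
slim top centre 0.5403 -0.2312 r 0.0191 zmed 0.0993
squat top centre 0.5506 -0.1524 r 0.0296 zmed 0.0608
```

Three are seated. Now the reel, gripped on its top flange with the grasp 52 mm up.

jog_arm:
  squeeze: 25
  steps:
    - [0.0025,-0.003,0.03,0,0,0,-0.7]
    - [0,0,0.03,0,0,0,-0.7]
    - [0,0,0.02,0,0,0,-0.7]
    - [0,0,0.015,0,0,0,-0.7]
    - [0,0,0.005,0,0,0,-0.7]
    - [0,0,0,0,0,0,-0.7]
    - [0,0,0,0,0,0,1]
    - [0,0,0,0,0,0,1]
    - [0,0,0,0,0,0,1]
    - [0,0,0,0,0,0,1]
    - [0,0,0,0,0,0,1]
    - [0,0,0,0,0,0,1]
    - [0,0,-0.01,0,0,0,1]
    - [0,0,-0.02,0,0,0,1]
    - [0,0,-0.03,0,0,0,1]
    - [0,0,-0.03,0,0,0,1]
    - [0,0,-0.03,0,0,0,1]
    - [0,0,0,0,0,0,1]

```text
time: 26.55
eef_pos: [0.5327, 0.3371, 0.3512]
eef_rot: [0.752, 0.659, 0.003, 0.0]
contact_force: [0.2, 0.0, -1.1]
width: 0.0481
```

```bash
python3 - <<'E'
from h import *
from bench import arm
held(arm,0,"s6")
E
```

```text
t 26.55 grasp pt [0.5335 0.3377 0.2042] jaw yaw -7.52 z [ 0.005  0.004 -1.   ] w 0.0481 F [ 0.2  0.  -1.1]
rack reel [-0.0037 -0.0001]
rack squat [-0.0803  0.0022]
rack slim [-0.1602  0.0031]
rack cone [-0.2352  0.0003]
pin reel [-0.4039  0.0821]
pin squat [-0.4819  0.0816]
pin slim [-0.5601  0.081 ]
pin cone [-0.638   0.0805]
```

View pics/s6.png

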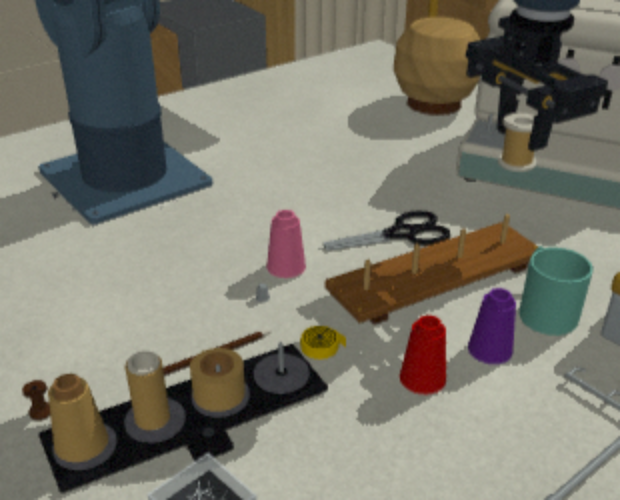

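The reel is lifted and looks upright. However, the opening is 48 mm, which matches neither the flange (52 mm) nor the thread (41 mm). I carry it gently and measure before lowering.

jog_arm:
  steps:
    - [-0.01,0.003,0,0,0,0,1]
    - [-0.02,0.005,0,0,0,0,1]
    - [-0.03,0.006,0,0,0,0,1]
    - [-0.03,0.006,0,0,0,0,1]
    - [-0.03,0.006,0,0,0,0,1]
    - [-0.03,0.006,0,0,0,0,1]
    - [-0.03,0.006,0,0,0,0,1]
    - [-0.03,0.006,0,0,0,0,1]
    - [-0.03,0.006,0,0,0,0,1]
    - [-0.03,0.006,0,0,0,0,1]
    - [-0.03,0.006,0,0,0,0,1]
    - [-0.03,0.006,0,0,0,0,1]
    - [-0.03,0.006,0,0,0,0,1]
    - [-0.02,0.004,0,0,0,0,1]
    - [-0.014,0.002,0,0,0,0,1]
    - [-0.006,0,0,0,0,0,1]
    - [0,0,0,0,0,0,1]
    - [0,0,0,0,0,0,1]
    - [0,0,0,0,0,0,1]

```text
time: 28.5
eef_pos: [0.5589, -0.0696, 0.3467]
eef_rot: [0.751, 0.66, 0.0, -0.0]
contact_force: [-0.6, -0.4, -0.4]
width: 0.0486
```

```bash
python3 - <<'E'
from h import *
from bench import arm
rep(arm)
f=arm.grab_frame("scene");cv2.imwrite("pics/s7.png",cv2.resize(f["frame"][130:290,180:340],None,fx=3.7,fy=3.7))
axis(arm,.160,.185,.0205,PIN["reel"])
axis(arm,.147,.157,.026,PIN["reel"])
E
```

```text
t 28.5 grasp pt [ 0.5589 -0.0695  0.1997] jaw yaw -7.41 z [-0.     0.001 -1.   ] w 0.0486 F [-0.6 -0.4 -0.4]
rack reel [ 0.3968 -0.0778]
rack squat [ 0.3202 -0.0757]
rack slim [ 0.2403 -0.075 ]
rack cone [ 0.1653 -0.0779]
pin reel [-0.0036  0.0035]
pin squat [-0.0816  0.0029]
pin slim [-0.1597  0.0022]
pin cone [-0.2377  0.0015]
axis [ 0.5595 -0.0714] n 150 rms 0.0033 lowest 0.147
axis [ 0.5571 -0.0708] n 141 rms 0.0027 lowest 0.1473
```

View pics/s7.png

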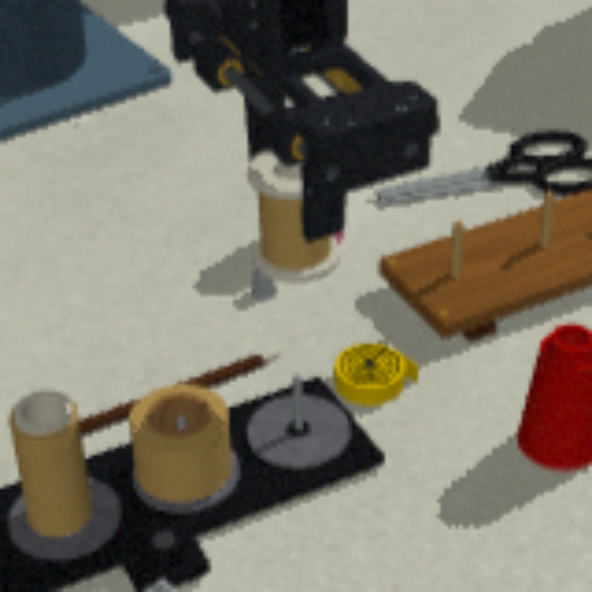

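The reel hangs nearly upright, with its axis about 3 mm from the pin (the bore allows ±9 mm) and its foot at 0.147. I correct the offset, lower and release.

jog_arm:
  steps:
    - [-0.002,0.003,0.02,0,0,0,1]
    - [0,0,0.03,0,0,0,1]
    - [0,0,0.02,0,0,0,1]
    - [0,0,0.02,0,0,0,1]
    - [0,0,0.02,0,0,0,1]
    - [0,0,0.01,0,0,0,1]
    - [0,0,0.006,0,0,0,1]
    - [0,0,0.004,0,0,0,1]
    - [0,0,0,0,0,0,1]
    - [0,0,0,0,0,0,1]

```text
time: 29.65
eef_pos: [0.562, -0.0734, 0.2173]
eef_rot: [0.752, 0.659, 0.0, 0.0]
contact_force: [-0.0, -0.2, -0.7]
width: 0.0484
```

jog_arm:
  steps:
    - [0,0,0,0,0,0,-0.6]
    - [0,0,0,0,0,0,-0.6]
    - [0,0,0,0,0,0,-0.6]
    - [0,0,0,0,0,0,-0.6]
    - [0,0,0,0,0,0,-0.6]
    - [0,0,-0.01,0,0,0,-0.6]
    - [0,0,-0.02,0,0,0,-0.6]
    - [0,0,-0.04,0,0,0,-0.6]
    - [0,0,-0.04,0,0,0,-0.6]
    - [0,0,-0.04,0,0,0,-0.6]
    - [0.04,-0.01,0,0,0,0,-0.6]
    - [0.04,-0.01,0,0,0,0,-0.6]
    - [0.04,-0.01,0,0,0,0,-0.6]
    - [0.04,-0.01,0,0,0,0,-0.6]
    - [0.04,-0.01,0,0,0,0,-0.6]
    - [0.04,-0.01,0,0,0,0,-0.6]
    - [0,0,0,0,0,0,-0.6]
    - [0,0,0,0,0,0,-0.6]

```text
time: 31.45
eef_pos: [0.5333, 0.1733, 0.3673]
eef_rot: [0.751, 0.66, 0.0, 0.0]
contact_force: [-0.4, -0.4, -0.4]
width: 0.0709
```

```bash
python3 - <<'E'
from h import *
from bench import arm
rep(arm)
tops(arm,dict(cone=(PIN["cone"],.105),slim=(PIN["slim"],.1),squat=(PIN["squat"],.063),reel=(PIN["reel"],.077)))
for k,z0,z1,r in(("cone",.055,.065,.0232),("slim",.025,.09,.019),("squat",.025,.055,.0295),("reel",.03,.06,.0205)):
    print(k,end=" ");P=axis(arm,z0,z1,r,PIN[k]) if 0 else None
f=arm.grab_frame("scene");a=cv2.resize(f["frame"][200:310,130:300],None,fx=4,fy=4,interpolation=2)
cv2.imwrite("pics/s8.png",a)
g=arm.grab_frame("top");cv2.imwrite("pics/t8.png",g["frame"])
E
```

```text
t 31.45 grasp pt [0.5333 0.1733 0.2203] jaw yaw -7.39 z [ 0.  0. -1.] w 0.0709 F [-0.4 -0.4 -0.4]
rack reel [ 0.1593 -0.021 ]
rack squat [ 0.0828 -0.0189]
rack slim [ 0.0028 -0.0182]
rack cone [-0.0722 -0.0212]
pin reel [-0.241   0.0602]
pin squat [-0.3191  0.0595]
pin slim [-0.3972  0.0587]
pin cone [-0.4752  0.058 ]
cone top centre 0.5285 -0.3073 r 0.0138 zmed 0.1046
slim top centre 0.5401 -0.2312 r 0.019 zmed 0.0992
squat top centre 0.5506 -0.1525 r 0.0296 zmed 0.0608
reel top centre 0.5624 -0.075 r 0.026 zmed 0.0772
cone slim squat reel
```

View pics/s8.png

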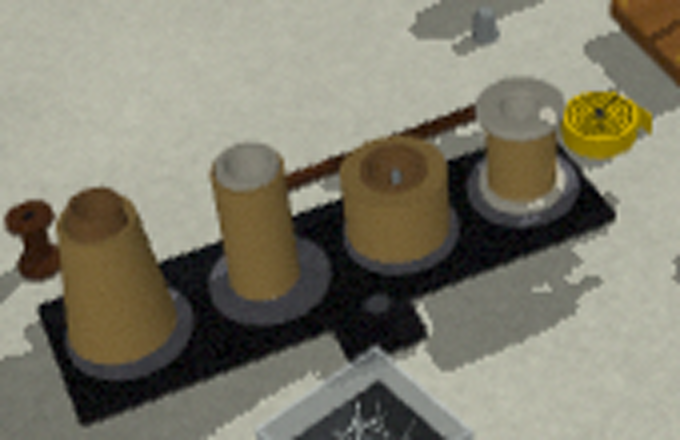

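View pics/t8.png

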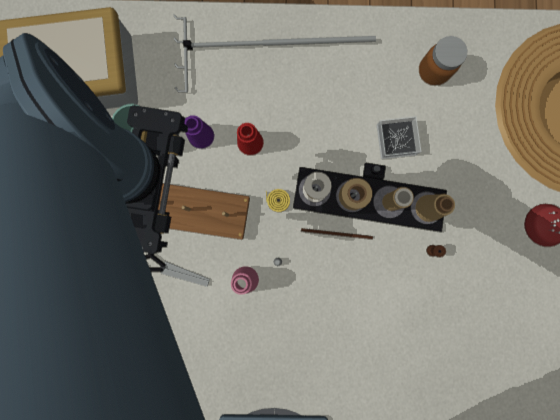

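The two views show reel (315,188), squat (353,194), slim (400,198) and cone (442,206) on the pins from left to right. All are upright and flat on the felt, and the arm is clear. I hand the job in.

```bash
python3 -c "
from bench import arm
print(arm.close_job())"
```

```text
the job is handed in; nothing more can be done
None
```

All four spools are on the thread stand, one per pin, in the rack's left-to-right order: reel, squat, slim, cone. I handed the job in at about 32 s of the 104 s allowed; no verdict is reported.

- **Position:** in the last check from the top camera, the spool tops were within about 3 mm of their pins; the limit is 16 mm.
- **Height:** the tops measured 0.077 m (reel), 0.061 m (squat), 0.099 m (slim) and 0.105 m (cone), against 0.077, 0.063, 0.100 and 0.105 m expected for flat seating. The squat spool reads 2 mm low, which I put down to depth noise.
- **Upright and clear:** the last pictures show all four standing flat on the felt and the gripper well away. I judged uprightness by eye and did not measure the tilt.
- **Disagreements:** the gripper opening read 48 mm on the reel, which fits neither its flange (52 mm) nor its thread (41 mm). It read 36–37 mm on the 38 mm slim spool. I did not find the cause of either, but both spools measured well enough centred before lowering and seated correctly.

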